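# Set the mirror stand's sliding leg to its mark and clamp it

## Robot

A 6-joint arm with a two-finger parallel gripper is mounted at the origin on the work surface. World frame = base frame: x ahead of the robot, y to its left, z up, the work surface at z = 0. Lengths are in m, angles in rad, forces in N, time in s.
With the tool pointing down it reaches from about 0.375 to 0.975 m from the base axis. Payload 3.8 kg.
Tool frame: the origin (TCP) lies on the centre line of the jaws, within the pads' length; the fingertips stand 17 mm ahead of it and the grasp point (between the pads) lies 2 mm behind it; z points along the fingers, y is the line along which they close (so a half turn about z gives the same grasp; the last joint's range is limited). The gripper opens to 85 mm and grips with 20 to 120 N. Pads are 22 mm wide; open, the fingers measure 114 mm over their backs; the gripper's body (76 mm by 85 mm) begins 54 mm behind the grasp point. The pads swing forward as they close: fully open they stand 13 mm farther back than shut.
Start: joints at [1.091, 0.264, 1.604, -0, 1.274, -0.037], TCP at [0.289, 0.61, 0.248] pointing down, gripper open.
Joint ranges: [-2.63, 2.63], [-0.94, 2.18], [0.31, 2.57], [-1.31, 4.45], [0, 2.66], [-2.55, 2.55]. Speed limits (rad/s): [2.57, 2.57, 3.14, 3.14, 3.14, 3.14].

## Interface

Orientations are given as a rotation vector (axis times angle).
In Python, from workcell import reach, servo_line, move_j, gripper_to, sleep, inverse_kinematics, get_obs, camera, Unreachable, hand_in, look_for, mark_of gives the robot as it stands. Calls block until the motion is done:
- reach(position, orientation): joint-space move of the TCP to a pose.
- servo_line(position, rotation=None, velocity=0.15, f_stop=None): straight line of the TCP; rotation=None keeps the orientation; velocity is the mean speed in m/s. With f_stop (N) it stops when the force on the tool has changed by that much, and returns True; else False.
- move_j(angles): joint-space move.
- gripper_to(opening): finger opening in m; the grip force is fixed at half the most; returns when the fingers have stopped.
- sleep(seconds).
- inverse_kinematics(position, orientation): joint angles nearest the present ones, or None.
- get_obs(): the state.
- camera(name): name is "scene" or "top" or "wrist"; returns a dict with "image" (420x560x3 uint8, red, green, blue), "depth" (420x560 float32, m along the optical axis (not along the pixel's ray), 0 where there is no reading), "vfov" (degrees; the focal length in pixels is half the picture's height over the tangent of half this angle, whatever the lens; pixels are square), "cx", "cy" (the principal point, pixels), "dist_coeffs" ([k1, k2, p1, p2, k3] as OpenCV has them; the pictures are not rectified), "T" (4x4, takes a point from camera to world coordinates). Camera axes: x right, y up, looking along -z (the intrinsics and any distortion apply to the point x, -y, -z); pixel columns grow to the right and rows downward; lengths in m; the calibration is good to about 2 mm. A picture is of the moment at which its call begins.
A pose or a line that the arm cannot do raises Unreachable and nothing moves.
- hand_in(): hands the job in; it is judged then, once.
Trained networks look in a picture, given as the dict that the camera call returned (one of the last four; its "shot" number tells which), for a name from the list of things; names that differ only in an ending like _2 or _b are one class to them, and where a whole thing is asked for, a point or a joint stands for the part that bears it (a point fixed in the world has none). Each returns a list of dicts, best first, with "p" (0 to 1); they miss things now and then, are a little off and sometimes report something else, mostly with a low value. They report only what shows in the picture. A call takes as long as a camera call.
- look_for(picture, target): "location" ([x, y, z] in m, in world coordinates, good to about 4 mm: the middle of the surface that is visible of it).
- mark_of(picture, target): "location" ([x, y, z] in m, in world coordinates, good to about 4 mm: a listed point, or the origin of a listed thing).
The state is a dict: "time": time; "q": joint angles; "joint_vel": joint speeds; "joint_torque": joint torques, N m; "eef_pos": TCP position; "orientation": TCP orientation; "contact_force": force on the tool from outside, world axes, zero at the start; "wrist_torque": the same for the moment, N m; "gripper_width": finger opening in m; "gripper_force": force on a finger pad.
Only numpy, scipy, OpenCV 4.12 (cv2) and the standard library are available. Lean on these libraries where they do the work, as an engineer would, in place of code of your own. Each camera call takes 0.05 s, during which the arm holds its last target. There are 200 camera calls.

## Task

Steady the mirror on the ledge: take the steel foot bar of its spring-loaded sliding leg near the bar's long free end, beyond the yellow cam lever, and draw the leg out until the bar lines up with the red length marker. Without letting the leg run back, slide along the bar towards the leg so that your fingers push the lever fully closed, and finish still holding the bar at the marker: do not let go. Do not shift the marker or disturb the other things on the ledge.

Things in the scene. Friction and masses are not known exactly. Their poses are not given: they have to be found in the camera images.
- stand: Aluminium mirror stand, fixed. Origin under the centre of its round foot (144 mm across, 14 mm high). Own -x is the way the leg slides out (roughly to the robot's right), -y roughly away from the robot, z up. A grey sleeve (44 mm wide, top at 50 mm) runs from x -35 to its mouth at x -120. The lever is on the -y side of the leg, the white scale (y 38 to 50 mm, top at 38 mm) on the +y side.
- mirror (a joint): Tilt of the round mirror, rad, 0 upright. The mirror (130 mm across, 8 mm thick, square to the leg) sits on a stem above the stand's origin, pivot 164 mm and top about 230 mm above the ledge. Not part of the job.
- foot_bar: Round steel bar, 12 mm thick, across the end of the sliding leg, 35 mm above the ledge. Origin on its axis at the leg's centre line; axes as the stand's. Runs along y from -155 mm (rubber cap, 17 mm thick, on to -161) to +25 mm. At the origin a black block 20 x 24 x 20 mm with a rubber foot below; elsewhere free underneath. Can be gripped across (along x) from above; fingers can slide along it.
- bar_index (a point): Centre of the short (+y) end of the foot bar, on its axis: the point read against the marker. The leg starts fully in, with the bar 42 mm in front of the sleeve's mouth, and slides out up to 75 mm. A spring pulls it in, 1.8 N at first and 0.6 N more every 10 mm: it runs back when let go, even with the lever closed (the clamp does not carry the spring), so keep holding.
- bar_end (a point): Centre of the long (-y) free end of the foot bar, on its axis, 155 mm from the leg.
- marker_tip (a point): Inner tip of the red length marker (clip 8 x 28 x 16 mm on the white scale), level with the bar's axis, 6 mm beyond the bar's short end; axes as the stand's. The bar is at the mark when bar_index and marker_tip have the same x in the stand's frame. It is set 22 to 55 mm out from the bar's start, and is stiff (4 N) but can be pushed along.
- marker (a joint): Place of the marker, m: how far the bar must be drawn out from its start to line up.
- lever (a joint): Angle of the yellow cam lever, rad: 0 fully closed (lying along the leg, parallel to it; a stop), grows as it swings out horizontally to the -y side, 0.65 the outer stop. Starts open, 0.42 to 0.55. Stiff friction of 0.12 N m: it stays where it is left.
- lever_hinge (a point): Hinge axis of the lever, at x -120, y -27, z 58 mm in the stand's frame. The lever is a straight bar 130 mm long, 12 mm wide and high (52 to 64 mm above the ledge): it passes over the foot bar with 11 mm to spare and is pushed by the sides of fingers that stand up from the bar. Closed, its outer face is 33 mm from the leg's centre line.
- lever_tip (a point): Free end of the lever, on its centre line, 130 mm from the hinge.
- dock: White oval charging dock, 90 x 150 x 18 mm, loose. Origin under its centre. Bystander.
- tumbler: Glass tumbler standing upside down, 74 mm across, 95 mm high, loose. Origin under its centre. Bystander.
- dome_holder: Blue silicone ear-dome holder, 60 mm across, 32 mm high, loose. Origin under its centre. Bystander.
- cream_bottle: Terracotta coloured bottle, 44 mm across, 110 mm high, loose. Origin under its centre. Bystander.
- organizer: Three-tier soft grey organizer, 200 x 260 mm, 225 mm high, fixed. Origin under its centre. Bystander.

How it is judged:
On the way, in this order (a step that is already met when the one before it is completed fails the run):
1. the bar is held in the fingers at the marker (within 6 mm) while the lever is still open (x of bar_index in the frame of marker_tip between -0.006 and 0.006 m and contact force between the fingers and foot_bar above 0.8 N and value of joint lever above 0.36 rad), for 0.2 s.
2. the lever is closed while the bar is held at the marker (x of bar_index in the frame of marker_tip between -0.006 and 0.006 m and contact force between the fingers and foot_bar above 0.8 N and value of joint lever below 0.07 rad), for 0.2 s.
At the end, for the whole second after the job is handed in: The fingers still hold the foot bar (contact over 0.8 N), still and lined up with the marker within 6 mm along the leg; the lever is within 0.07 rad of fully closed; the bystanders are within 30 mm of where they stood (all of step 2 and linear speed of foot_bar below 0.01 m/s and distance of each of dock, tumbler, dome_holder, cream_bottle from where it was at the start of the episode below 0.03 m); the arm keeps its last pose, push and grip.
It fails at once if the lever is swung in while the leg is more than 12 mm away from the marker (value of joint lever below 0.33 rad and (x of bar_index in the frame of marker_tip above 0.012 m or x of bar_index in the frame of marker_tip below -0.012 m)).
It fails at once if the marker is shifted by more than 5 mm (distance of marker_tip from where it was at the start of the episode above 0.005 m).
It fails at once if a bystander is knocked over or shoved (distance of any of dock, tumbler, dome_holder, cream_bottle from where it was at the start of the episode above 0.03 m or angle between any of dock, tumbler, dome_holder, cream_bottle's own z axis and vertical above 0.5 rad).
It also fails if it takes over 42 s, if anything falls off the work surface, if the arm or the gripper's body presses on something with over 40 N, if the wrist force passes 120 N, or if a joint passes its speed limit or range.

## Working session

There is one attempt and no reset: what is moved stays moved. The work goes in short steps, each a Python script; the robot and the scene stay as the last script left them, time stands still between calls to the robot, and variables do not carry over. Pictures are saved under pics/ and viewed, at most 10 in all, crops included, and the job is handed in when it is done.

```bash
mkdir -p pics
python3 - <<'E'
from workcell import *
import cv2,numpy as np
o=get_obs();print(o['time'],o['eef_pos'],o['orientation'],o['gripper_width'])
for n in ['scene','top']:
    c=camera(n);cv2.imwrite(f'pics/{n}0.png',c['image'][:,:,::-1])
    print(n,c['T'][:3,3].round(3),c['vfov'],c['dist_coeffs'])
    for t in ['stand','foot_bar','bar_index','bar_end','marker_tip','lever_hinge','lever_tip','dock','tumbler','dome_holder','cream_bottle','organizer']:
        print(t,[(np.round(d['location'],3).tolist(),round(d['p'],2)) for d in mark_of(c,t)[:2]])
print(get_obs()['time'])
E
```

```text
0.0 [0.28888321 0.60926077 0.24691028] [-0.68973515 -3.06434317  0.00351893] 0.08539183256824448
scene [1.274 0.87  0.979] 48.64602549738811 [-0.10420811  0.          0.          0.          0.        ]
stand [([0.496, 0.194, -0.003], 0.81)]
foot_bar [([0.478, 0.04, 0.033], 0.75)]
bar_index [([0.456, 0.04, 0.036], 0.68)]
bar_end [([0.635, 0.023, 0.036], 0.75)]
marker_tip [([0.444, 0.001, 0.038], 0.57)]
lever_hinge [([0.507, 0.074, 0.059], 0.61)]
lever_tip [([0.564, -0.042, 0.057], 0.73)]
dock [([0.665, 0.333, 0.002], 0.74)]
tumbler [([0.734, -0.185, -0.0], 0.58)]
dome_holder [([0.486, -0.296, 0.004], 0.51)]
cream_bottle [([0.471, 0.471, -0.0], 0.56), ([0.633, 0.022, 0.034], 0.23)]
organizer [([0.572, -0.529, -0.001], 0.67)]
top [ 0.42  -0.03   1.207] 55.425890954199225 [-0.05777231  0.          0.          0.          0.        ]
stand [([0.496, 0.195, -0.0], 0.84), ([0.509, 0.072, 0.058], 0.73)]
foot_bar [([0.477, 0.038, 0.034], 0.7), ([0.447, -0.001, 0.034], 0.58)]
bar_index [([0.455, 0.042, 0.032], 0.73), ([0.486, -0.296, -0.003], 0.41)]
bar_end [([0.633, 0.025, 0.035], 0.69)]
marker_tip [([0.446, -0.002, 0.033], 0.41)]
lever_hinge [([0.508, 0.074, 0.059], 0.72), ([0.487, -0.298, -0.004], 0.43)]
lever_tip []
dock [([0.66, 0.334, -0.003], 0.95), ([0.736, -0.187, 0.0], 0.68)]
tumbler [([0.737, -0.185, 0.001], 0.58)]
dome_holder [([0.487, -0.297, 0.0], 0.89)]
cream_bottle [([0.472, 0.474, -0.001], 0.65)]
organizer []
1.3
```

View pics/scene0.png

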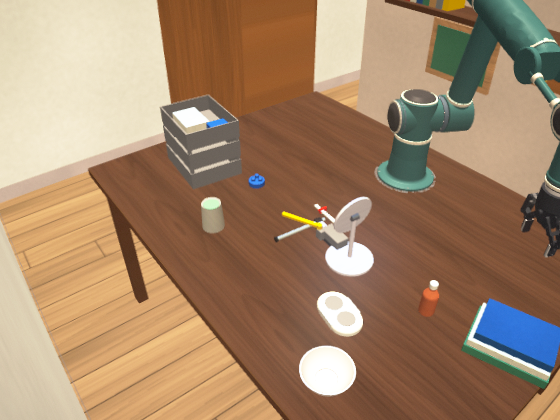

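View pics/top0.png

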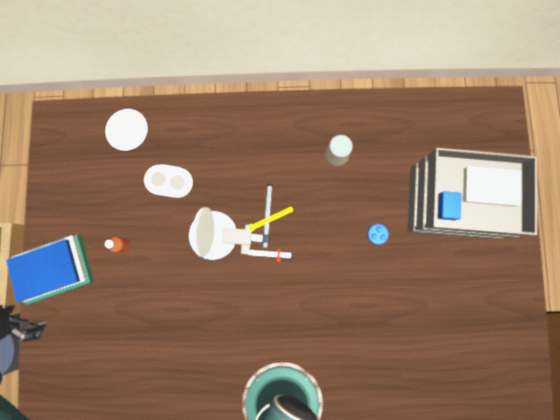

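The scene picture shows the stand at about (350,245), the bar ending at (276,239), the lever tip at (285,214) and the red marker at (322,208). The top picture shows the bar from (269,187) to (266,245) and the marker at (279,255). Both agree with what the networks report. Next I'll move above the bar and look with the wrist camera.

```bash
cat > h.py <<'E'
from workcell import *
import cv2,numpy as np
def rv(th):  # tool down, tool y along (sin th, cos th)
    return [np.pi*np.sin(th/2),np.pi*np.cos(th/2),0]
def marks(c,ts):
    r={}
    for t in ts:
        m=mark_of(c,t); r[t]=np.array(m[0]['location']) if m else None
        print(t,[(np.round(d['location'],4).tolist(),round(d['p'],2)) for d in m[:2]])
    return r
def save(c,n): cv2.imwrite(f'pics/{n}.png',c['image'][:,:,::-1])
TS=['stand','foot_bar','bar_index','bar_end','marker_tip','lever_hinge','lever_tip']
E
python3 - <<'E'
from h import *
th=0.1
reach([0.29,0.60,0.36],rv(th))
reach([0.55,0.0,0.36],rv(th))
c=camera('wrist');save(c,'w1');print(c['T'].round(3));marks(c,TS)
servo_line([0.53,-0.06,0.32])
c=camera('wrist');save(c,'w2');print(c['T'].round(3));marks(c,TS)
print(get_obs()['time'])
E
```

```text
[[ 0.098 -0.95  -0.298  0.474]
 [ 0.995  0.094  0.029  0.008]
 [ 0.001 -0.299  0.954  0.485]
 [ 0.     0.     0.     1.   ]]
stand [([0.4934, 0.2005, -0.0013], 0.73)]
foot_bar [([0.4748, 0.0335, 0.0368], 0.6)]
bar_index [([0.4541, 0.0395, 0.0339], 0.89)]
bar_end [([0.6306, 0.0216, 0.0354], 0.72)]
marker_tip [([0.444, 0.0017, 0.0336], 0.41)]
lever_hinge [([0.5105, 0.0748, 0.0612], 0.59)]
lever_tip [([0.562, -0.0421, 0.062], 0.67)]
[[ 0.1   -0.949 -0.299  0.454]
 [ 0.995  0.096  0.029 -0.053]
 [ 0.001 -0.3    0.954  0.445]
 [ 0.     0.     0.     1.   ]]
stand [([0.4927, 0.1999, -0.0028], 0.59)]
foot_bar [([0.4767, 0.0355, 0.0334], 0.75)]
bar_index [([0.4524, 0.0421, 0.0376], 0.64)]
bar_end [([0.6304, 0.0203, 0.0327], 0.84), ([0.4859, -0.2923, 0.0008], 0.27)]
marker_tip [([0.4454, -0.0013, 0.0298], 0.58)]
lever_hinge [([0.5104, 0.0759, 0.0574], 0.69)]
lever_tip [([0.5603, -0.0422, 0.0595], 0.97)]
5.6083
```

View pics/w1.png

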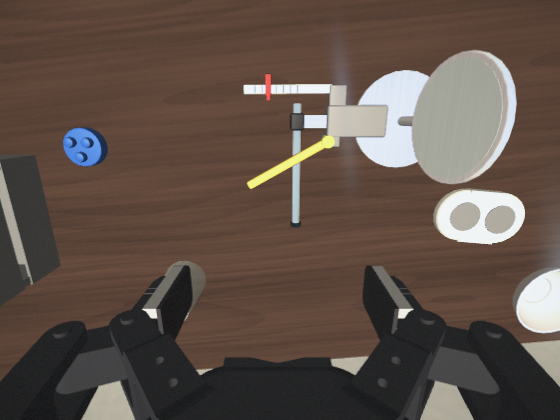

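The wrist picture shows the bar at column ~297, from row 103 to 226. The red marker is at (268,88), the lever tip at (250,185), and the far end of the bar is clear of the fingers. I'll refine the bar line and marker from the depth points.

```bash
cat >> h.py <<'E'
def cloud(c):
    h,w=c['depth'].shape; f=h/2/np.tan(np.radians(c['vfov'])/2)
    K=np.array([[f,0,c['cx']],[0,f,c['cy']],[0,0,1]])
    u,v=np.meshgrid(np.arange(w),np.arange(h))
    n=cv2.undistortPoints(np.stack([u.ravel(),v.ravel()],1).astype(float)[:,None],K,np.array(c['dist_coeffs']))[:,0]
    d=c['depth'].ravel(); P=np.stack([n[:,0]*d,-n[:,1]*d,-d],1)
    W=P@c['T'][:3,:3].T+c['T'][:3,3]
    return W,c['image'].reshape(-1,3).astype(int),d>0
def measure(c,bi,be):
    """bi, be: rough bar index / bar end xy. Returns bar line fit and marker"""
    W,I,ok=cloud(c); bi=np.array(bi);be=np.array(be)
    d=(be-bi)/np.linalg.norm(be-bi); n=np.array([-d[1],d[0]])   # d = own -y ; n = own +x
    s=(W[:,:2]-bi)@d; t=(W[:,:2]-bi)@n
    yel=(I[:,0]>120)&(I[:,1]>110)&(I[:,2]<80)
    b=ok&(abs(t)<.014)&(W[:,2]>.03)&(W[:,2]<.05)&~yel&(s>.002)&(s<.176)&((s<.01)|(s>.04))
    p=np.polyfit(s[b],t[b],1); print('bar n',b.sum(),'slope',p[0],'t0',p[1],'z top',np.percentile(W[b,2],90))
    m=ok&(I[:,0]>140)&(I[:,1]<70)&(I[:,2]<70)&(np.linalg.norm(W[:,:2]-bi,axis=1)<.1)
    M=W[m]; top=M[M[:,2]>np.percentile(M[:,2],50)-.003]
    mid=(top.min(0)+top.max(0))/2
    ang=np.arctan2(d[1],d[0])+np.arctan(p[0]); d2=np.array([np.cos(ang),np.sin(ang)]); n2=np.array([-d2[1],d2[0]])
    b0=bi+n*p[1]
    mt=(top[:,:2]-b0)@n2
    print('th',-ang,'marker n',m.sum(),'mid',mid.round(4),'x of marker rel bar: mean',mt.mean().round(4),'range',mt.min().round(4),mt.max().round(4))
    y=ok&yel&(np.linalg.norm(W[:,:2]-bi,axis=1)<.25)&(W[:,2]>.045)&(W[:,2]<.075)
    Y=np.stack([(W[y,:2]-b0)@n2,(W[y,:2]-b0)@d2],1)
    v=np.linalg.svd(Y-Y.mean(0))[2][0] if len(Y)>20 else [1,0]
    print('lever n',y.sum(),'angle',np.arctan(abs(v[1]/v[0])))
    return b0,d2,n2,mt.mean()
E
python3 - <<'E'
from h import *
for k in range(2):
    c=camera('wrist');print(c['vfov']);measure(c,(.4532,.0408),(.6305,.021))
c=camera('top');measure(c,(.4532,.0408),(.6305,.021))
E
```

```text
70.86630874461997
bar n 741 slope 0.017669409061693994 t0 -0.0021319432390564217 z top 0.04085700029789624
th 0.09354675361796858 marker n 5 mid [ 0.4269 -0.0034  0.038 ] x of marker rel bar: mean -0.0442 range -0.0444 -0.0438
lever n 118 angle 0.5238242827640904
70.86630874461997
bar n 744 slope 0.01819378076542204 t0 -0.002208139009995426 z top 0.04085006971492619
th 0.0930225504796125 marker n 4 mid [ 0.4385 -0.0043  0.0371] x of marker rel bar: mean -0.0441 range -0.0443 -0.0439
lever n 111 angle 0.5246022118180949Traceback (most recent call last):
  File "<stdin>", line 4, in <module>
  File "h.py", line 28, in measure
    p=np.polyfit(s[b],t[b],1); print('bar n',b.sum(),'slope',p[0],'t0',p[1],'z top',np.percentile(W[b,2],90))
    raise TypeError("expected non-empty vector for x")
TypeError: expected non-empty vector for x
```

```bash
sed -i 's/(I\[:,0\]>140)&(I\[:,1\]<70)&(I\[:,2\]<70)/(I[:,0]>110)\&(I[:,1]<.55*I[:,0])\&(I[:,2]<.55*I[:,0])\&(W[:,2]>.025)/' h.py
python3 - <<'E'
from h import *
th=.093
b0=np.array([.45296,.0386]);d=np.array([np.cos(th),-np.sin(th)])
p=b0+.155*d
reach([*p,.16],rv(th))
c=camera('wrist');save(c,'w3')
try: b,d2,n2,m=measure(c,b0,b0+.18*d); print(b,d2)
except Exception as e: print(e)
gripper_to(.045)
print(servo_line([*p,.034],velocity=.1,f_stop=6))
gripper_to(0.0)
o=get_obs();print(o['time'],o['gripper_width'],o['gripper_force'],o['eef_pos'],o['contact_force'])
c=camera('wrist');save(c,'w4')
marks(c,['bar_index','marker_tip','lever_tip'])
E
```

```text
bar n 2287 slope 0.0016302162848865118 t0 0.0004254043929272417 z top 0.04073143153600742
index -1 is out of bounds for axis 0 with size 0
False
8.9167 0.009926183620177696 58.441336154937744 [0.60773656 0.02439457 0.03474177] [-0.80410483  1.38278829  3.94067364]
bar_index []
marker_tip [([0.5609, -0.042, 0.0603], 0.7)]
lever_tip []
```

View pics/w4.png

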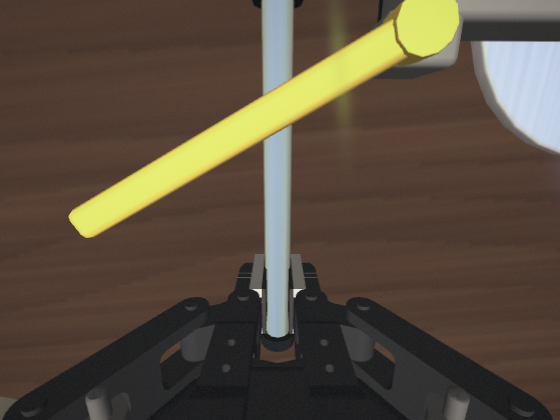

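Gripped: the bar runs up column 278 and sits between the pads. The lever crosses it at (275,115), well clear of the fingers. I'll refine the marker distance from the earlier pictures, then draw the leg out.

Run:
```python
from h import *
c=camera('wrist')
f=210/np.tan(np.radians(c['vfov'])/2);K=np.array([[f,0,c['cx']],[0,f,c['cy']],[0,0,1]])
R=np.array([[.099,-.9495,-.2985],[.995,.095,.029],[.001,-.2995,.954]])
th=.093;n=np.array([np.sin(th),np.cos(th)])
def ray(u,v,t,z):
    q=cv2.undistortPoints(np.array([[[u,v]]],float),K,np.array(c['dist_coeffs']))[0,0]
    r=R@[q[0],-q[1],-1]; return t+r*(z-t[2])/r[2]
for nm,t in (('w1',[.474,.008,.485]),('w2',[.454,-.053,.445])):
    im=cv2.imread(f'pics/{nm}.png').astype(float)[:,:,::-1];t=np.array(t)
    w=(im[...,0]-np.maximum(im[...,1],im[...,2])).clip(0)
    w[w<60]=0; u0=268 if nm=='w1' else 330
    v,u=np.nonzero(w); k=(v<200)
    u,v=u[k],v[k]; print(nm,len(u),u.min(),u.max(),v.min(),v.max())
    ww=w[v,u]; m=ray((u*ww).sum()/ww.sum(),(v*ww).sum()/ww.sum(),t,.043)
    # bar: project known line, find brightness centroid across rows
    ts=[]
    for s in (.10,.12,.14,.16):
        best=[]
        for uu in np.arange(200,420):
            # find row for this s
            pass
    print('marker',m, 'rel old bar line', (m[:2]-[.45296,.0386])@n)
p=np.array(get_obs()['eef_pos']);print(p)
e=p.copy();e[:2]-=.0425*n
servo_line(e,velocity=.04)
sleep(.3)
o=get_obs();print(o['time'],o['eef_pos'],(o['eef_pos']-p)[:2]@n,o['contact_force'],o['gripper_width'])
c=camera('scene');save(c,'s2');a=marks(c,['bar_index','marker_tip','lever_tip','lever_hinge','bar_end'])
c=camera('top');save(c,'t2');marks(c,['bar_index','marker_tip','lever_tip','bar_end'])
for nm,(r0,r1,c0,c1) in {'s2':(180,260,250,370),'t2':(180,270,220,320)}.items():
    im=cv2.imread(f'pics/{nm}.png')[r0:r1,c0:c1]; cv2.imwrite(f'pics/{nm}c.png',cv2.resize(im,None,fx=6,fy=6,interpolation=cv2.INTER_CUBIC))
```

```text
w1 144 265 270 74 100
marker [ 4.27957006e-01 -1.30207659e-04  4.30000000e-02] rel old bar line -0.04088476758050649
w2 187 312 319 81 109
marker [ 0.42713036 -0.00095597  0.043     ] rel old bar line -0.04178372978162756
[0.60772182 0.02439131 0.03468525]
10.675 [ 0.60377918 -0.01787471  0.03468796] -0.042449505931030286 [-0.69509477  5.02021587  5.66774242] 0.009788771092298318
bar_index [([0.6664, 0.3317, 0.001], 0.63), ([0.4514, -0.0033, 0.0409], 0.49)]
marker_tip [([0.4434, -0.0039, 0.0377], 0.6)]
lever_tip [([0.5618, -0.0389, 0.057], 0.55)]
lever_hinge [([0.4443, -0.0027, 0.0399], 0.67), ([0.5067, 0.0765, 0.056], 0.59)]
bar_end [([0.6314, -0.0215, 0.0379], 0.59), ([0.6649, 0.3334, 0.0009], 0.21)]
bar_index []
marker_tip []
lever_tip [([0.5634, -0.0434, 0.0551], 0.41)]
bar_end []
```

View pics/s2c.png

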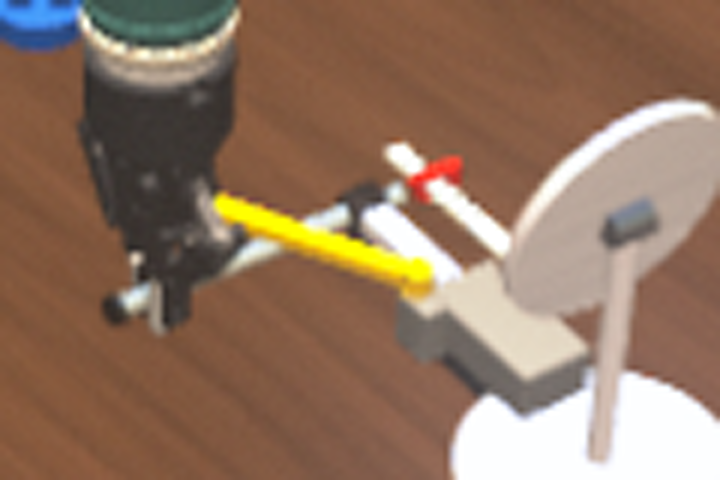

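View pics/t2c.png

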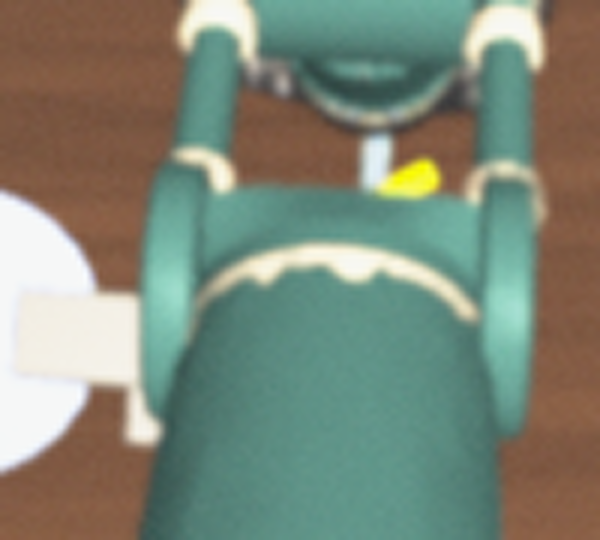

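The bar is at the marker and still held, with its short end beside the red clip at (425,185) in the crop. The lever is still open. I'll loosen the grip slightly so the spring seats the bar on the inner finger, slide partway, and check with the wrist camera.

Run:
```python
from h import *
th=.093;d=np.array([np.cos(th),-np.sin(th)])
def st(l): o=get_obs();print(l,round(o['time'],2),o['eef_pos'].round(4),o['contact_force'].round(2),round(o['gripper_width'],4),round(o['gripper_force'],2))
gripper_to(.0135);sleep(.2);st('loose')
p=np.array(get_obs()['eef_pos']);e=p.copy();e[:2]-=.025*d
print(servo_line(e,velocity=.04,f_stop=15));st('mid')
e[:2]-=.022*d
print(servo_line(e,velocity=.04,f_stop=15));st('end')
c=camera('wrist');save(c,'w5');marks(c,['bar_index','marker_tip','lever_tip','lever_hinge'])
```

```text
loose 11.64 [ 0.6038 -0.0179  0.0345] [-0.26  3.78  2.21] 0.0133 1.96
False
mid 12.42 [ 0.5784 -0.0155  0.0344] [1.61 3.59 2.09] 0.0134 1.97
False
end 13.12 [ 0.5589 -0.0138  0.036 ] [2.36 3.34 6.21] 0.0136 1.95
bar_index [([0.4513, -0.0004, 0.0346], 0.86)]
marker_tip [([0.4452, -0.0005, 0.0346], 0.73)]
lever_tip [([0.5437, -0.047, 0.0607], 0.86)]
lever_hinge [([0.5115, 0.0769, 0.0586], 0.82)]
```

View pics/w5.png

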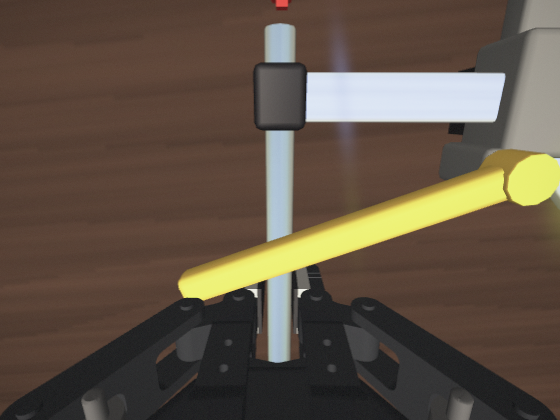

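The red marker (column 281) and the bar end (column 280) are lined up. The lever is being pushed and is at about 0.35 rad. I'll keep sliding.

Run:
```python
from h import *
th=.093;d=np.array([np.cos(th),-np.sin(th)])
def st(l): o=get_obs();print(l,round(o['time'],2),o['eef_pos'].round(4),o['contact_force'].round(2),round(o['gripper_width'],4),round(o['gripper_force'],2))
st('now')
s=np.array([.6038,-.0179]); 
for k in (.055,.065,.075):
    e=[*(s-k*d),.0345]
    r=servo_line(e,velocity=.03,f_stop=15);st(r)
    if r: break
c=camera('wrist');save(c,'w6');marks(c,['bar_index','marker_tip','lever_tip','lever_hinge'])
```

```text
now 13.37 [ 0.5589 -0.0138  0.036 ] [2.41 3.26 6.54] 0.0135 1.95
False 13.78 [ 0.5512 -0.013   0.0361] [4.   4.92 5.68] 0.0136 1.95
False 14.27 [ 0.5413 -0.0121  0.036 ] [3.97 3.49 4.9 ] 0.0137 1.95
False 14.75 [ 0.5303 -0.0111  0.0353] [3.83 4.27 2.62] 0.0131 1.95
bar_index [([0.452, -0.0033, 0.0381], 0.7)]
marker_tip [([0.4439, -0.0017, 0.034], 0.58), ([0.5104, -0.0494, 0.0603], 0.39)]
lever_tip [([0.5091, -0.0525, 0.0601], 0.73)]
lever_hinge [([0.5116, 0.0745, 0.0566], 0.62)]
```

View pics/w6.png

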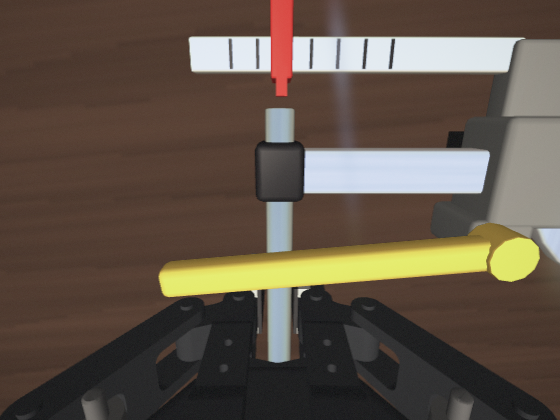

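Still aligned: the marker tip is at column 282 and the bar at 280. The lever is almost parallel to the leg, so I'll push on to its stop.

Run:
```python
from h import *
th=.093;d=np.array([np.cos(th),-np.sin(th)])
def st(l): o=get_obs();print(l,round(o['time'],2),o['eef_pos'].round(4),o['contact_force'].round(2),round(o['gripper_width'],4),round(o['gripper_force'],2))
s=np.array([.6038,-.0179]); 
for k in np.arange(.078,.095,.003):
    e=[*(s-k*d),.0345]
    r=servo_line(e,velocity=.03,f_stop=9);st((k,r))
    if r or get_obs()['contact_force'][0]>11: break
sleep(.3);st('end')
c=camera('wrist');save(c,'w7');marks(c,['bar_index','marker_tip','lever_tip','lever_hinge'])
```

```text
(np.float64(0.078), False) 15.25 [ 0.526  -0.0106  0.0343] [3.83 3.55 2.17] 0.0135 1.95
(np.float64(0.081), False) 15.5 [ 0.5229 -0.0103  0.0342] [2.47 3.22 2.17] 0.0135 1.96
(np.float64(0.084), False) 15.75 [ 0.5206 -0.0102  0.0344] [5.81 3.57 0.53] 0.0135 2.29
(np.float64(0.08700000000000001), False) 16.0 [ 0.5205 -0.0101  0.0351] [11.53  3.53 -4.63] 0.0138 1.94
end 16.3 [ 0.5205 -0.01    0.0351] [12.01  4.04 -4.  ] 0.0135 1.94
bar_index [([0.4531, 0.0012, 0.0335], 0.58)]
marker_tip [([0.4454, 0.0008, 0.0344], 0.79)]
lever_tip [([0.4972, -0.0501, 0.0605], 0.7), ([0.4504, 0.0005, 0.0378], 0.5)]
lever_hinge [([0.5083, 0.0769, 0.0588], 0.84)]
```

View pics/w7.png

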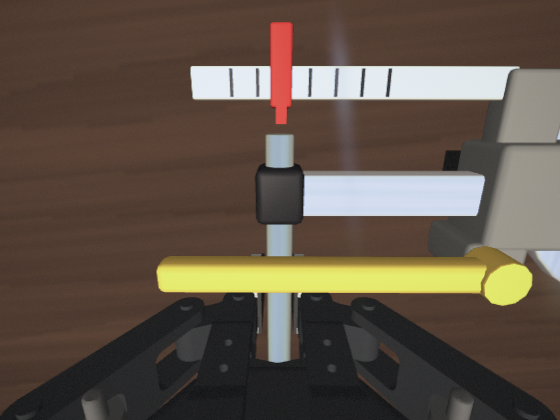

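The lever is parallel to the leg and against its stop (the force rose to 12 N with no more travel), and the bar is still at the marker. I'll close the grip firmly, check once more, and hand in.

Run:
```python
from h import *
gripper_to(0.0);sleep(.4)
o=get_obs();print(o['time'],o['eef_pos'],o['contact_force'],o['gripper_width'],o['gripper_force'])
c=camera('wrist');save(c,'w8');m=marks(c,['bar_index','marker_tip','lever_tip','lever_hinge'])
im=c['image'].astype(int)
r=(im[...,0]>150)&(im[...,1]<80)&(im[...,2]<80)
rows=np.nonzero(r.any(1))[0];print('red tip col',np.nonzero(r[rows.max()-4])[0].mean(),'row',rows.max())
g=im[rows.max()+25].sum(1);k=np.nonzero(g[255:310]>300)[0]+255;print('bar cols',k.min(),k.max())
if abs((k.min()+k.max())/2-281)<5 and o['gripper_force']>5: print(hand_in())
```

```text
17.1667 [ 0.52045076 -0.01021353  0.03527559] [10.49074575  2.47236216 -2.37034115] 0.009837082679440827 60.12383043766022
bar_index [([0.4513, -0.0008, 0.035], 0.64)]
marker_tip [([0.4428, -0.0012, 0.0313], 0.95)]
lever_tip [([0.4975, -0.0536, 0.0603], 0.88)]
lever_hinge [([0.5104, 0.0732, 0.0604], 0.73)]
red tip col 281.0 row 123
bar cols 264 291
the job is handed in; nothing more can be done
None
```

I drew the leg out so the bar lines up with the red marker, to about 1 mm in the last wrist picture. I slid along the bar until the lever was against its closed stop, and handed the job in at about 17 s with the bar still gripped; the judge's verdict was not shown.

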